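# Gentle hardness readings at three test marks

### The job

Take the hardness probe from its rest and, holding it upright, press its nose gently into the ring mark of the round specimen, then the hexagonal one, then the square one, each with about 6 newtons for a good half second. The polished specimens stand at unknown heights and are spoilt by anything over 12 newtons. Then set the probe gently back in its rest, upright as it was, let go, and leave everything else where it stands.

Things in the scene. Friction and masses are not known exactly. Their poses are not given: they have to be found in the camera images.
- probe: Hardness probe, about 0.22 kg, hanging upright in the rest. Origin at the tip of its nose at rest, z up its axis. Upwards: sprung nose 10 mm thick, 0 to 35 mm; steel barrel 26 mm thick to 95 mm; black flange 56 mm across, 95 to 101 mm, which carries it in the rest; grey square handle 30 x 30 mm (faces along x and y), 101 to 160 mm, the place to grip; round cap to 166 mm
- nose_tip (a point): lowest point of the probe's ball-ended nose. The nose slides up into the barrel when pressed: it starts to give at 2 N and takes 1 N more per mm, to its end stop at 12 mm
- rest: Fixed probe rest: foot 110 x 100 x 12 mm, two posts at the back (+x) carrying a level aluminium fork 10 mm thick, 88 mm wide, top at 115 mm. Its slot is 36 mm wide, runs along the rest's x from 35 mm beyond the origin and is open towards -x. Origin on the bench below the probe's axis
- rest_seat (a point): centre of the fork's seat, at its top face, 115 mm above the bench: the underside of the probe's flange rests here, with the probe's axis upright through it
- fixture: Fixed dark steel bar 90 x 280 x 20 mm, long along its y, with three stations 90 mm apart along it. Origin on the bench under its middle
- round: Station with a steel specimen on a screw jack: a round disc 62 mm across, 20 mm thick, level. Origin at the jack's foot, 20 mm above the bench, on the upright axis through the test mark, a ring 18 mm across in the middle of the top face. The jack height differs each time: the top face is 46 to 71 mm above this origin, to be found by touch; it stands firm
- hexagon: Station with a steel specimen on a screw jack: a hexagonal plate 66 mm over its corners, 20 mm thick, level. Origin at the jack's foot, 20 mm above the bench, on the upright axis through the test mark, a ring 18 mm across in the middle of the top face. The jack height differs each time: the top face is 46 to 71 mm above this origin, to be found by touch; it stands firm
- square: Station with a steel specimen on a screw jack: a square plate 56 mm wide, 20 mm thick, level. Origin at the jack's foot, 20 mm above the bench, on the upright axis through the test mark, a ring 18 mm across in the middle of the top face. The jack height differs each time: the top face is 46 to 71 mm above this origin, to be found by touch; it stands firm
- puck: loose black cylinder, 60 mm across, 22 mm high, origin under its centre; stands in front of the fixture; a bystander
- ref_block: loose flat square steel block, 60 x 60 x 16 mm, origin under its centre, lies on the bench behind the probe rest; a bystander
- bottle: loose white bottle, 60 mm across, 160 mm high, origin under its centre; a bystander
- jar: loose amber jar, 72 mm across, 90 mm high, origin under its centre; a bystander
- tray: loose empty grey tray, 110 x 200 x 35 mm, origin under its centre; a bystander
- magnifier: loose black stand magnifier, 60 mm across, 44 mm high, origin under its centre; a bystander
- brush: loose hand brush lying on the bench, origin under its middle; a bystander
Mind the look-alikes: they are no part of the job. Several things have the shape of the rest; the one meant has the colours described above.

How it is judged:
On the way, in this order (a step that is already met when the one before it is completed fails the run):
1. the upright probe's nose presses inside the ring mark of the round specimen with 4.5 to 7.5 N for 0.4 s (contact force between probe and round between 4.5 and 7.5 N and horizontal distance between nose_tip and round below 0.009 m and angle between probe's own z axis and vertical below 0.15 rad), for 0.4 s.
2. the upright probe's nose presses inside the ring mark of the hexagon specimen with 4.5 to 7.5 N for 0.4 s (contact force between probe and hexagon between 4.5 and 7.5 N and horizontal distance between nose_tip and hexagon below 0.009 m and angle between probe's own z axis and vertical below 0.15 rad), for 0.4 s.
3. the upright probe's nose presses inside the ring mark of the square specimen with 4.5 to 7.5 N for 0.4 s (contact force between probe and square between 4.5 and 7.5 N and horizontal distance between nose_tip and square below 0.009 m and angle between probe's own z axis and vertical below 0.15 rad), for 0.4 s.
At the end, for the whole second after the job is handed in: All three marks were pressed in the order round, hexagon, square; the probe hangs released and still in its rest: flange on the fork within 4 mm in height, its axis within 12 mm of the seat's centre, upright within 0.06 rad; no bystander has moved more than 20 mm (z of probe in the frame of rest_seat between -0.099 and -0.091 m and horizontal distance between probe and rest_seat below 0.012 m and angle between probe's own z axis and vertical below 0.06 rad and linear speed of probe below 0.02 m/s and contact force between probe and the fingers below 0.1 N and distance of each of puck, ref_block, bottle, jar, tray, magnifier, brush from where it was at the start of the episode below 0.02 m); the robot touches nothing.
It fails at once if a specimen or its station is pressed with more than 12 N (contact force between any of round, hexagon, square and anything else above 12 N).
It fails at once if the probe is banged onto its rest (more than 30 N) (contact force between probe and rest above 30 N).
It fails at once if a bystander is pushed more than 20 mm away (distance of any of puck, ref_block, bottle, jar, tray, magnifier, brush from where it was at the start of the episode above 0.02 m).
It also fails if it takes over 69 s, if anything falls off the work surface, if the arm or the gripper's body presses on something with over 40 N, if the wrist force passes 120 N, or if a joint passes its speed limit or range.

### The arm

A 6-joint arm with a two-finger parallel gripper is mounted at the origin on the work surface. World frame = base frame: x ahead of the robot, y to its left, z up, the work surface at z = 0. Lengths are in m, angles in rad, forces in N, time in s.
With the tool pointing down it reaches from about 0.25 to 0.85 m from the base axis. Payload 12.5 kg.
Tool frame: the origin (TCP) lies midway between the tips of the shut fingers; the grasp point (between the pads) lies robot.pinch_z behind it (robot.pinch_z is the distance from the TCP to the grasp point, in m); z points along the fingers, y is the line along which they close (so a half turn about z gives the same grasp; the last joint's range is limited). The gripper opens to 93 mm and grips with 3 to 60 N. Pads are 15 mm wide; open, the fingers measure 128 mm over their backs; the gripper's body (75 mm by 188 mm) begins 65 mm behind the grasp point.
Start: joints at [-1.371, 0.351, 1.652, -0, 1.139, -0.085], TCP at [0.155, -0.528, 0.219] pointing down, gripper open.
Joint ranges: [-2.75, 2.75], [-0.79, 2.1], [0.01, 2.65], [-1.57, 4.71], [0.07, 3.14], [-2.87, 2.87]. Speed limits (rad/s): [2.22, 2.22, 2.79, 3.14, 3.14, 3.14].

### API

Orientations are given as a unit quaternion [x, y, z, w].
In Python, from workcell import sensors, cams, robot gives the robot as it stands. The module is installed in compiled form; this text tells all that it offers.
- The arm moves only by the shell command python3 -m creep 'ROWS' [FORCE]. ROWS is JSON, a list that holds one entry, the list of rows, each a list of 5 numbers: the shift along the tool's x, y, z as a fraction of full scale, then the turn about the tool's z as a fraction of full scale, then the opening, from -1 (shut) to 1 (fully open). In form: [[[x, y, z, roll, gripper], ...]]. A call has 1 to 20 rows; each row shifts and turns the commanded pose from where the row before left it, along the tool's axes as they then stand; what a row does not reach is not made up. Full scale, the value 1, is 5 cm for a shift and pi/2 rad for a turn. A row lasts 1/10 s, in which the tool goes at most 50 mm and 8.59 degrees, less where a joint would pass 70% of its speed; a pose out of reach is approached as far as the arm can. A call with a number of a shift or a turn outside -1 to 1 is refused whole. A call with a gripper value outside its range is refused whole. The fingers move at their own pace and stop on an object; FORCE is the grip in N (left out, the last holds). Time passes only in rows, so rows that do not move let the fingers close. It gives the time, the measured TCP pose, the force, the opening and the grip force at its end, in the units of the state.
- sensors.read_state(): the state, without advancing time (a new reading comes with each control period).
- cams.get_image(name): name is "side" or "top"; returns a dict with "img" (384x512x3 uint8, red, green, blue), "fx", "fy", "cx", "cy" (pixels), "D" ([k1, k2, p1, p2, k3] as OpenCV has them; the pictures are not rectified), "R" (3x3) and "t" (3): a world point X has camera coordinates R X + t. Camera axes: x right, y down, z forward; pixel columns grow to the right and rows downward; lengths in m; the calibration is good to about 2 mm. A picture is of the moment at which its call begins. There is no depth.
- robot.job_done(): hands the job in; it is judged then, once.
The state is a dict: "t": time; "joint_pos": joint angles; "qd": joint speeds; "tau": joint torques, N m; "tcp_pos": TCP position; "eef_rot": TCP orientation; "force": force on the tool from outside, world axes, zero at the start; "torque": the same for the moment, N m; "finger_gap": opening from 0.0 (shut) to 1.0 (fully open); "finger_force": force on a finger pad.
Only numpy, scipy, OpenCV 4.12 (cv2) and the standard library are available. Lean on these libraries where they do the work, as an engineer would, in place of code of your own. Each camera call takes 0.05 s, during which the arm holds its last target. There are 200 camera calls.

## Working session

There is one attempt and no reset: what is moved stays moved. The work goes in short steps, Python scripts to look and compute and a shell command to move; the robot and the scene stay as the last step left them, time stands still between calls to the robot, and variables do not carry over. Pictures are saved under pics/ and viewed, at most 10 in all, crops included, and the job is handed in when it is done.

```bash
mkdir -p pics; cat > h.py <<'E'
import numpy as np, cv2
from workcell import sensors, cams, robot
def grab(n):
    c=cams.get_image(n); np.savez('pics/%s.npz'%n,**{k:np.array(v) for k,v in c.items()}); return c
def load(n): return dict(np.load('pics/%s.npz'%n))
def K(c): return np.array([[c['fx'],0,c['cx']],[0,c['fy'],c['cy']],[0,0,1]],float)
def ray(c,uv):
    p=cv2.undistortPoints(np.array([[uv]],float),K(c),np.array(c['D'],float))[0,0]
    R=np.array(c['R']);t=np.array(c['t']); return -R.T@t, R.T@np.array([p[0],p[1],1])
def onz(c,uv,z):
    o,d=ray(c,uv); return o+d*(z-o[2])/d[2]
def tri(c1,u1,c2,u2):
    o1,d1=ray(c1,u1);o2,d2=ray(c2,u2)
    s=np.linalg.lstsq(np.c_[d1,-d2],o2-o1,rcond=None)[0]
    a=o1+s[0]*d1;b=o2+s[1]*d2; return (a+b)/2, np.linalg.norm(a-b)
def proj(c,X):
    R=np.array(c['R'],float); return cv2.projectPoints(np.array(X,float).reshape(-1,1,3),cv2.Rodrigues(R)[0],np.array(c['t'],float),K(c),np.array(c['D'],float))[0][:,0]
E
python3 - <<'E'
from h import *
np.set_printoptions(precision=4,suppress=True)
for n in('top','side'):
    c=grab(n); cv2.imwrite(f'pics/{n}0.png',cv2.resize(c['img'][:,:,::-1],(800,600),interpolation=cv2.INTER_CUBIC))
    R=np.array(c['R']);print(n,-R.T@np.array(c['t']),R[2],c['fx'],c['D'])
print(sensors.read_state(),robot.pinch_z)
E
```

```text
top [ 0.4882 -0.0534  1.4363] [ 0.0798  0.0127 -0.9967] 403.30322784482024 [-0.0098  0.      0.      0.      0.    ]
side [0.1847 0.9362 1.131 ] [ 0.2638 -0.6682 -0.6957] 463.2517962991428 [0.0369 0.     0.     0.     0.    ]
{'t': 0.1, 'joint_pos': array([-1.3706,  0.3512,  1.6524,  0.    ,  1.1391, -0.0846]), 'qd': array([-0.001 , -0.0022, -0.0019,  0.001 ,  0.0016,  0.0012]), 'tau': array([  0.0007, -49.8029, -28.5705,   0.07  ,   0.0239,  -0.    ]), 'tcp_pos': array([ 0.1545, -0.5275,  0.2182]), 'eef_rot': array([ 0.9899,  0.1419, -0.    , -0.0005]), 'force': array([-0.44  , -0.2066, -0.4512]), 'torque': array([-0.0018,  0.0061,  0.001 ]), 'finger_force': 0.0, 'finger_gap': 0.998556698442287} 0.0188
```

View pics/top0.png

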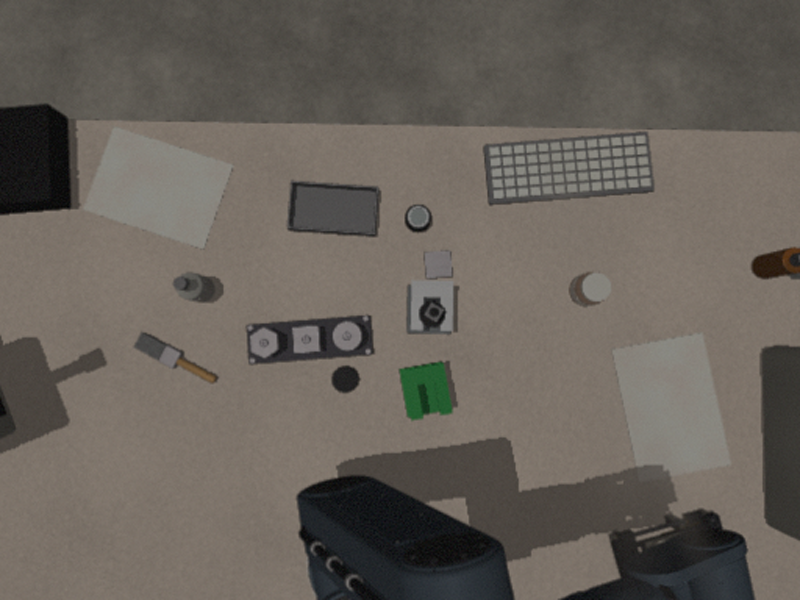

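View pics/side0.png

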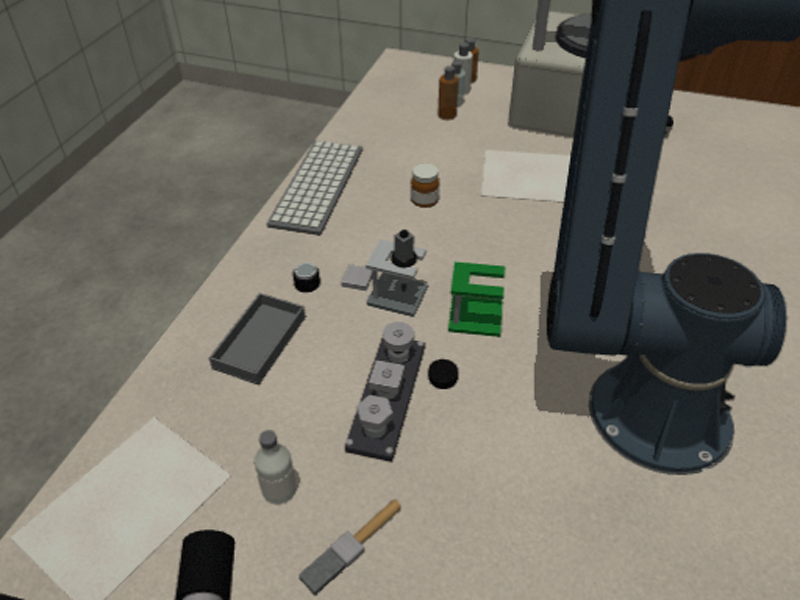

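In the top picture, up is +x and left is +y. These could be taken for the rest with the probe:
- the aluminium fork with the black flange and grey handle, top (433,312), side (403,245)
- the empty green fork, top (427,390), side (478,295), which is a look-alike

The specimens in the top picture are round (347,335), square (306,340) and hexagon (264,342). I choose the aluminium rest and will check it in a close crop.

```bash
python3 - <<'E'
from h import *
a=load('top')['img'][170:250,150:306,::-1]; cv2.imwrite('pics/topc.png',cv2.resize(a,None,fx=5,fy=5,interpolation=cv2.INTER_CUBIC))
a=load('side')['img'][140:300,210:330,::-1]; cv2.imwrite('pics/sidec.png',cv2.resize(a,None,fx=3.75*1.0,fy=3.75,interpolation=cv2.INTER_CUBIC))
E
```

```text
(no output)
```

View pics/topc.png

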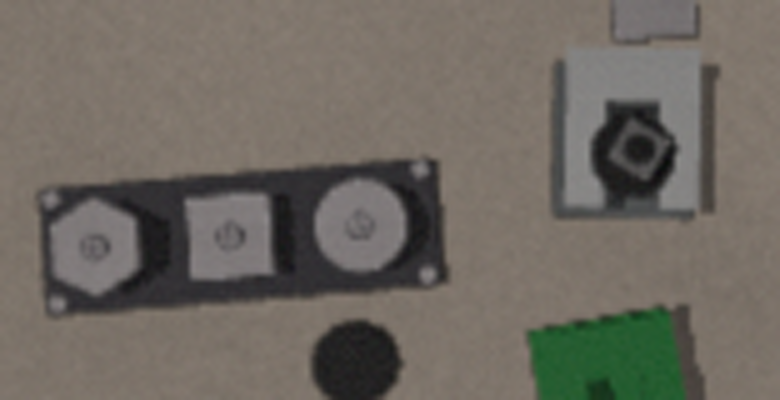

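View pics/sidec.png

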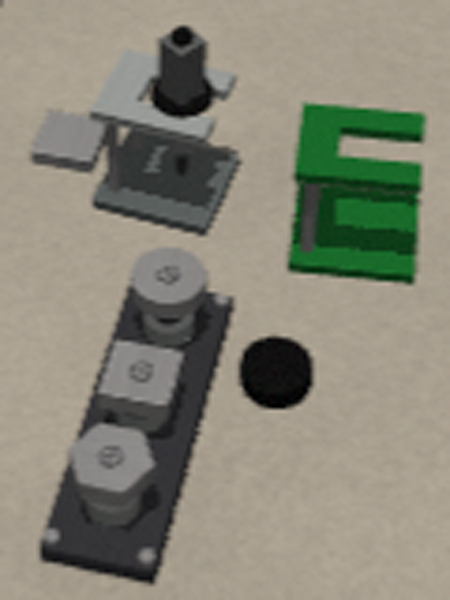

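The crops show:
- **Rest:** the aluminium one holds the probe, with the cap at top crop (640,150) and side crop (183,35). The slot opens downwards in the picture (-x).
- **Handle:** it is turned relative to the rest.
- **Look-alike:** the green fork is empty.
- **Ring marks, top crop:** round (360,225), square (231,236), hexagon (95,246).
- **Ring marks, side crop:** round (168,274), square (141,371), hexagon (111,457).

```bash
python3 - <<'E'
from h import *
np.set_printoptions(precision=4,suppress=True)
T=load('top');S=load('side')
ft=lambda u:((np.array(u)+.5)/5-.5)+[150,170]
fs=lambda u:((np.array(u)+.5)/3.75-.5)+[210,140]
for n,a,b in[('round',(360,225),(168,274)),('square',(231,236),(141,371)),('hex',(95,246),(111,457)),('cap',(640,150),(183,35))]:
    p,e=tri(T,ft(a),S,fs(b)); print(n,p,'gap',e)
# rest fork corners at z=.115, top
q=np.array([onz(T,ft(a),.115) for a in[(568,46),(701,50),(701,212),(563,210)]]);print('fork',q)
# handle corners at .18
h=np.array([onz(T,ft(a),.18) for a in[(636,114),(673,145),(641,184),(606,153)]]);print('handle',h,h.mean(0))
r=cv2.minAreaRect(h[:,:2].astype(np.float32)*1000);print(r)
s=np.array([onz(S,fs(a),.18) for a in[(160,42),(185,56),(207,42),(183,27)]]);print('handle side',s,s.mean(0));print(cv2.minAreaRect(s[:,:2].astype(np.float32)*1000))
# fixture screws
print(np.array([onz(T,ft(a),.02) for a in[(51,200),(421,169),(429,274),(57,303)]]))
E
```

```text
round [0.5027 0.045  0.0907] gap 0.0006844274297998033
square [0.4938 0.1332 0.0735] gap 0.0003164724127128828
hex [0.4848 0.2233 0.0817] gap 0.0009636085971572788
cap [ 0.5518 -0.1344  0.1865] gap 0.0003555331107688167
fork [[ 0.6231 -0.0906  0.115 ]
 [ 0.6222 -0.1781  0.115 ]
 [ 0.5159 -0.1794  0.115 ]
 [ 0.5153 -0.0893  0.115 ]]
handle [[ 0.5747 -0.132   0.18  ]
 [ 0.5558 -0.1553  0.18  ]
 [ 0.5311 -0.1357  0.18  ]
 [ 0.55   -0.1137  0.18  ]] [ 0.5529 -0.1342  0.18  ]
((552.914794921875, -133.8500518798828), (30.012271881103516, 31.825502395629883), 51.61947250366211)
handle side [[ 0.5695 -0.1267  0.18  ]
 [ 0.5436 -0.1164  0.18  ]
 [ 0.5319 -0.1397  0.18  ]
 [ 0.5576 -0.1519  0.18  ]] [ 0.5507 -0.1337  0.18  ]
((550.716064453125, -133.20297241210938), (27.823474884033203, 28.47134017944336), 64.61329650878906)
[[0.5167 0.2682 0.02  ]
 [0.5439 0.0084 0.02  ]
 [0.4706 0.001  0.02  ]
 [0.4448 0.2613 0.02  ]]
```

The heights agree with the text: cap 0.1865 m against 0.186, and marks at 0.091, 0.074 and 0.082, all in the 0.066–0.091 range and about 90 mm apart. Next I move above the probe and turn the tool so its y axis is at about -32°.

```bash
cat >> h.py <<'E'
from scipy.spatial.transform import Rotation as Ro
def need(x,y,z=None,yaw=None):
    s=sensors.read_state();p=s['tcp_pos'];R=Ro.from_quat(s['eef_rot']).as_matrix()
    d=R.T@(np.array([x,y,p[2] if z is None else z])-p); a=np.degrees(np.arctan2(R[1,1],R[0,1]))
    print('t %.2f tcp'%s['t'],p.round(4),'ytool %.1f'%a,'tilt %.4f'%np.arccos(-R[2,2]),'need(full-scale)',(d/.05).round(4),'F',s['force'].round(2),'gap %.3f'%s['finger_gap'],'ff %.1f'%s['finger_force'], '' if yaw is None else 'roll %.4f'%((a-yaw)/90))
E
python3 -m creep '[[[0,0,-0.1,-0.0926,1],[0,0,-0.1,-0.0926,1],[0,0,-0.1,-0.0926,1],[0,0,-0.1,-0.0926,1],[0,0,-0.1,-0.0926,1],[0.4,0.1,0,0,1],[0.75,0.18,0,0,1],[0.75,0.18,0,0,1],[0.75,0.18,0,0,1],[0.75,0.18,0,0,1],[0.75,0.18,0,0,1],[0.75,0.18,0,0,1],[0.75,0.18,0,0,1],[0.75,0.18,0,0,1],[0.75,0.18,0,0,1],[0.75,0.18,0,0,1],[0.75,0.18,0,0,1],[0.75,0.18,0,0,1],[0.75,0.18,0,0,1],[0.4,0.1,0,0,1]]]' 40
python3 -c "
from h import *
need(.552,-.134,.136,-32)
c=grab('top');a=c['img'][170:250,220:320,::-1];b=grab('side')['img'][110:190,210:310,::-1]
cv2.imwrite('pics/appr.png',cv2.resize(np.hstack([a,b]),None,fx=4,fy=4,interpolation=cv2.INTER_CUBIC))"
```

```text
t: 2.1
tcp_pos: [0.5432, -0.1457, 0.2432]
eef_rot: [0.874, 0.485, -0.0, -0.0]
force: [-1.4, -0.1, 0.5]
finger_gap: 0.997
finger_force: 0.0
t 2.10 tcp [ 0.5432 -0.1457  0.2432] ytool -31.9 tilt 0.0006 need(full-scale) [0.291  0.0262 2.1445] F [-1.44 -0.09  0.51] gap 0.997 ff 0.0 roll 0.0009
```

```bash
python3 -m creep '[[[0.15,0.013,0,0,1],[0.14,0.013,0,0,1],[0,0,0,0,1],[0,0,0.3,0,1],[0,0,0.4,0,1],[0,0,0.4,0,1],[0,0,0.4,0,1],[0,0,0.3,0,1],[0,0,0.2,0,1],[0,0,0.1,0,1],[0,0,0,0,1],[0,0,0,0,1]]]' 40
python3 -c "
from h import *
need(.552,-.134,.136,-32)
a=grab('top')['img'][170:250,220:320,::-1];b=grab('side')['img'][110:190,210:310,::-1]
cv2.imwrite('pics/appr2.png',cv2.resize(np.hstack([a,b]),None,fx=4,fy=4,interpolation=cv2.INTER_CUBIC))"
```

```text
t: 3.4
tcp_pos: [0.5509, -0.1365, 0.1393]
eef_rot: [0.875, 0.485, 0.0, 0.0]
force: [0.3, -0.4, 0.5]
finger_gap: 1.004
finger_force: 0.0
t 3.40 tcp [ 0.5509 -0.1365  0.1393] ytool -32.0 tilt 0.0010 need(full-scale) [ 0.0532 -0.0085  0.0659] F [ 0.29 -0.39  0.51] gap 1.004 ff 0.0 roll -0.0003
```

View pics/appr2.png

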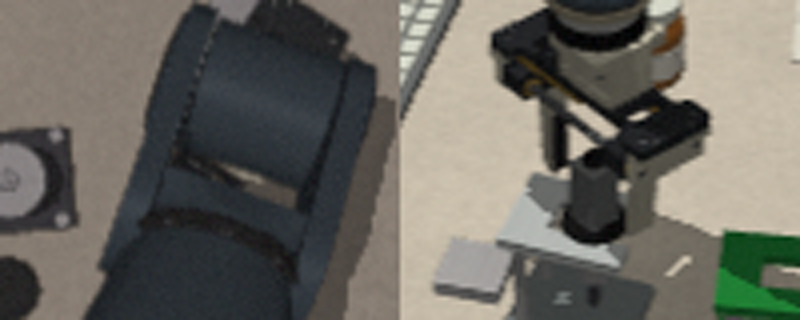

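The side crop shows the handle between the open fingers, clear of the flange. I correct x by 2.6 mm and close.

```bash
python3 -m creep '[[[0.05,-0.008,0.04,0,1],[0,0,0,0,1],[0,0,0,0,0],[0,0,0,0,-1],[0,0,0,0,-1],[0,0,0,0,-1],[0,0,0,0,-1],[0,0,0,0,-1],[0,0,0,0,-1],[0,0,0,0,-1],[0,0,0,0,-1],[0,0,0,0,-1],[0,0,0,0,-1],[0,0,0,0,-1]]]' 40
python3 -c "
from h import *
need(.552,-.134,.136,-32)
a=grab('side')['img'][110:190,210:310,::-1]
cv2.imwrite('pics/grip.png',cv2.resize(a,None,fx=6,fy=6,interpolation=cv2.INTER_CUBIC))"
```

```text
t: 4.9
tcp_pos: [0.5517, -0.134, 0.1366]
eef_rot: [0.875, 0.485, 0.0, 0.0]
force: [0.9, -0.9, 0.8]
finger_gap: 0.322
finger_force: 39.3
t 4.90 tcp [ 0.5517 -0.134   0.1366] ytool -32.0 tilt 0.0001 need(full-scale) [0.0029 0.0061 0.0123] F [ 0.93 -0.89  0.79] gap 0.322 ff 39.3 roll -0.0001
```

View pics/grip.png

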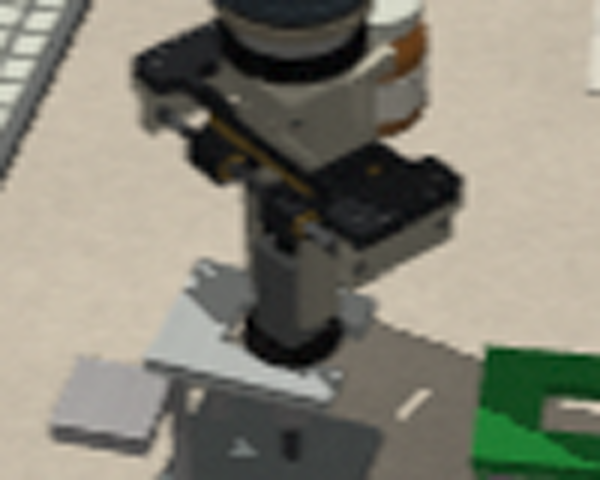

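The opening is 30 mm, so the grip is flat. I lift straight up to clear the fork, then go to the round specimen.

```bash
python3 -m creep '[[[0,0,-0.1,0,-1],[0,0,-0.2,0,-1],[0,0,-0.3,0,-1],[0,0,-0.4,0,-1],[0,0,-0.4,0,-1],[0,0,-0.4,0,-1],[0,0,-0.3,0,-1],[0,0,-0.1,0,-1],[0.15,-0.17,0,0,-1],[0.3,-0.33,0,0,-1],[0.35,-0.38,0,0,-1],[0.35,-0.38,0,0,-1],[0.35,-0.38,0,0,-1],[0.35,-0.38,0,0,-1],[0.3,-0.33,0,0,-1],[0.2,-0.22,0,0,-1],[0.1,-0.1,0,0,-1],[0,0,0,0,-1],[0,0,0,0,-1],[0,0,0,0,-1]]]' 40
python3 -c "
from h import *
need(.5027,.0447,.2116)
T=grab('top');S=grab('side')
cv2.imwrite('pics/r1.png',cv2.resize(S['img'][120:240,190:330,::-1],None,fx=5,fy=5,interpolation=cv2.INTER_CUBIC))"
```

```text
t: 6.95
tcp_pos: [0.5036, 0.04, 0.2465]
eef_rot: [0.875, 0.484, -0.0, 0.0]
force: [-0.6, 0.3, -1.6]
finger_gap: 0.322
finger_force: 39.3
t 6.95 tcp [0.5036 0.04   0.2465] ytool -32.1 tilt 0.0001 need(full-scale) [ 0.0696 -0.0646  0.6986] F [-0.62  0.31 -1.6 ] gap 0.322 ff 39.3
```

View pics/r1.png

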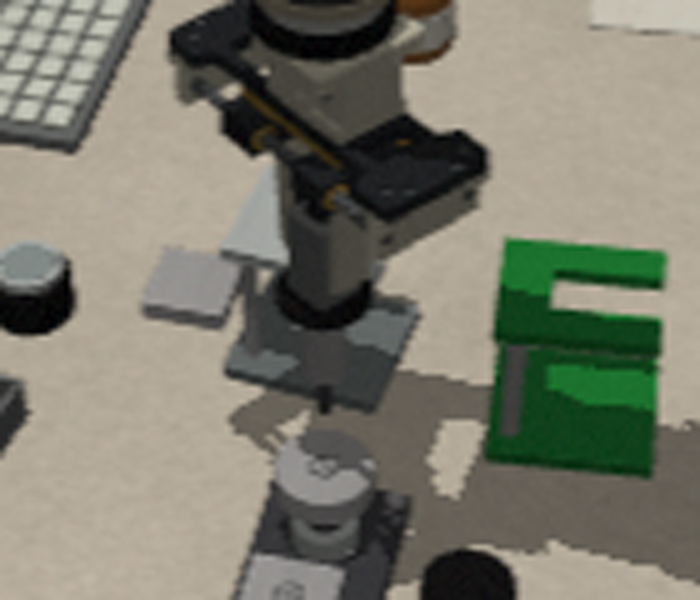

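The probe hangs upright above the round specimen, with the nose tip at crop (325,410). I check that against its expected pixel.

```bash
python3 -c "
from h import *
S=load('side')
print('tip expected px',proj(S,[[.5036,.04,.1299]]),'seen',(np.array([325,410])+.5)/5-.5+[190,120], onz(S,(np.array([325,410])+.5)/5-.5+[190,120],.1299))"
python3 -m creep '[[[0.07,-0.065,0.05,0,-1],[0,0,0.15,0,-1],[0,0,0.2,0,-1],[0,0,0.15,0,-1],[0,0,0.1,0,-1],[0,0,0.04,0,-1],[0,0,0,0,-1],[0,0,0,0,-1],[0,0,0,0,-1]]]' 40; python3 -c "
from h import *
need(.5027,.0447,.2066)"; python3 -m creep '[[[0,0,0,0,-1]]]'|grep force:;python3 -m creep '[[[0,0,0,0,-1]]]'|grep force:;python3 -m creep '[[[0,0,0,0,-1]]]'|grep force:
```

```text
tip expected px [[254.52879936 202.57193182]] seen [254.6 201.6] [0.50472473 0.03615981 0.1299    ]
t: 7.95
tcp_pos: [0.5027, 0.0454, 0.2124]
eef_rot: [0.875, 0.485, 0.0, 0.0]
force: [-0.2, -0.9, -2.3]
finger_gap: 0.321
finger_force: 39.3
t 7.95 tcp [0.5027 0.0454 0.2124] ytool -32.0 tilt 0.0006 need(full-scale) [-0.0114  0.0079  0.1169] F [-0.23 -0.87 -2.34] gap 0.321 ff 39.3 
force: [-0.5, 0.2, -1.9]
finger_force: 39.3
force: [-0.4, 1.3, -2.9]
finger_force: 39.3
force: [0.2, -0.0, -1.6]
finger_force: 39.3
```

```bash
python3 -m creep '[[[0,0,0.04,0,-1],[0,0,0,0,-1],[0,0,0,0,-1]]]'|grep -E 'tcp|force: \[' ; python3 -m creep '[[[0,0,0.04,0,-1],[0,0,0,0,-1],[0,0,0,0,-1]]]'|grep -E 'tcp|force: \['; python3 -m creep '[[[0,0,0.02,0,-1],[0,0,0,0,-1]]]'|grep -E 'tcp|force: \['; python3 -m creep '[[[0,0,0.02,0,-1],[0,0,0,0,-1]]]'|grep -E 'tcp|force: \['
```

```text
tcp_pos: [0.5024, 0.0454, 0.21]
force: [1.6, 0.6, -3.1]
tcp_pos: [0.5025, 0.0454, 0.2081]
force: [0.4, 0.2, -3.3]
tcp_pos: [0.5024, 0.0454, 0.207]
force: [0.2, 0.3, -2.4]
tcp_pos: [0.5024, 0.0454, 0.206]
force: [0.0, -0.2, -3.1]
```

```bash
for i in 1; do python3 -m creep '[[[0,0,0.02,0,-1],[0,0,0,0,-1]]]'|grep -E 'tcp|force: \['; done; python3 -m creep '[[[0,0,0.02,0,-1],[0,0,0,0,-1]]]'|grep -E 'tcp|force: \['; python3 -m creep '[[[0,0,0.02,0,-1],[0,0,0,0,-1]]]'|grep -E 'tcp|force: \['
```

```text
tcp_pos: [0.5024, 0.0454, 0.205]
force: [-0.3, 0.5, -2.9]
tcp_pos: [0.5026, 0.0454, 0.2042]
force: [-0.4, -0.2, 0.0]
tcp_pos: [0.5026, 0.0454, 0.2032]
force: [-0.1, 0.3, 0.5]
```

Contact came at about TCP z 0.2045, a clear step of 2.5 to 3 N. I go about 2.8 mm further and hold.

```bash
python3 -m creep '[[[0,0,0.02,0,-1],[0,0,0.02,0,-1],[0,0,0.014,0,-1],[0,0,0,0,-1]]]'|grep -E 'tcp|force: \['; for k in 1; do python3 -m creep '[[[0,0,0,0,-1],[0,0,0,0,-1],[0,0,0,0,-1]]]'|grep -E 'tcp|force: \['; done; python3 -m creep '[[[0,0,0,0,-1],[0,0,0,0,-1]]]'|grep -E 'tcp|force: \['; python3 -m creep '[[[0,0,0,0,-1]]]'|grep -E 'force: \['; python3 -m creep '[[[0,0,0,0,-1]]]'|grep -E 'force: \['; python3 -m creep '[[[0,0,0,0,-1]]]'|grep -E 'force: \['
```

```text
tcp_pos: [0.5026, 0.0454, 0.2005]
force: [-0.2, 0.1, 3.6]
tcp_pos: [0.5026, 0.0454, 0.2005]
force: [-0.1, 0.7, 3.2]
tcp_pos: [0.5026, 0.0454, 0.2005]
force: [-0.9, 0.1, 4.0]
force: [0.2, 0.2, 2.5]
force: [0.3, 0.3, 3.0]
force: [0.1, 0.3, 3.6]
```

The net force is about 5.9 N (3.3 minus a baseline of -2.6), held for about 1 s. One look before lifting confirms whether the nose is inside the ring.

```bash
python3 -c "
from h import *
S=grab('side')
cv2.imwrite('pics/r2.png',cv2.resize(S['img'][180:240,220:290,::-1],None,fx=8,fy=8,interpolation=cv2.INTER_CUBIC))"
```

```text
(no output)
```

View pics/r2.png

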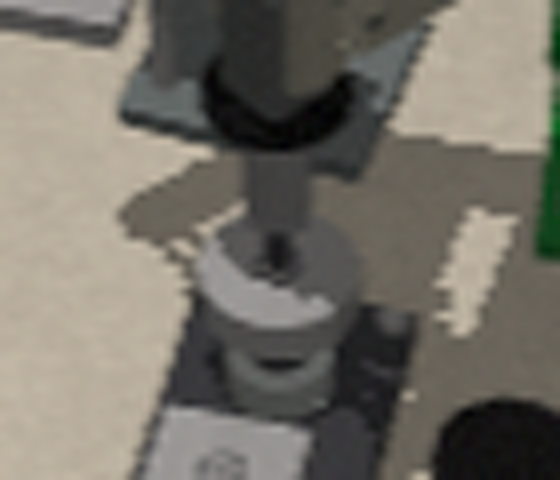

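The nose stands in the middle of the disc, at crop (278,265). I lift and go to the hexagon, passing above the square.

```bash
python3 -m creep '[[[0,0,-0.1,0,-1],[0,0,-0.2,0,-1],[0,0,-0.1,0,-1],[0.13,-0.1,0,0,-1],[0.3,-0.23,0,0,-1],[0.4,-0.31,0,0,-1],[0.4,-0.31,0,0,-1],[0.4,-0.31,0,0,-1],[0.4,-0.31,0,0,-1],[0.35,-0.27,0,0,-1],[0.25,-0.2,0,0,-1],[0.15,-0.12,0,0,-1],[0.05,-0.03,0,0,-1],[0,0,0,0,-1],[0,0,0,0,-1],[0,0,0,0,-1]]]' |grep force: ; python3 -c "
from h import *
need(.4848,.2234,.201)"; python3 -m creep '[[[0,0,0,0,-1]]]'|grep 'force: \[';python3 -m creep '[[[0,0,0,0,-1]]]'|grep 'force: \[';python3 -m creep '[[[0,0,0,0,-1]]]'|grep 'force: \['
```

```text
force: [-0.4, 0.7, -2.4]
finger_force: 39.3
t 12.70 tcp [0.4848 0.2228 0.2205] ytool -32.1 tilt 0.0001 need(full-scale) [ 0.0097 -0.0059  0.3893] F [-0.4   0.69 -2.42] gap 0.324 ff 39.3 
force: [-0.4, 0.6, -2.6]
force: [0.1, 0.0, -2.8]
force: [-0.5, -0.2, -2.8]
```

Over the hexagon with a baseline of -2.65. I descend to about 5 mm above it, then feel in 1 mm steps.

```bash
python3 -m creep '[[[0.01,-0.006,0.1,0,-1],[0,0,0.15,0,-1],[0,0,0.09,0,-1],[0,0,0.05,0,-1],[0,0,0,0,-1],[0,0,0,0,-1]]]'|grep -E 'tcp|force: \['; python3 -m creep '[[[0,0,0.02,0,-1],[0,0,0,0,-1]]]'|grep -E 'tcp|force: \['; python3 -m creep '[[[0,0,0.02,0,-1],[0,0,0,0,-1]]]'|grep -E 'tcp|force: \['; python3 -m creep '[[[0,0,0.02,0,-1],[0,0,0,0,-1]]]'|grep -E 'tcp|force: \['; python3 -m creep '[[[0,0,0.02,0,-1],[0,0,0,0,-1]]]'|grep -E 'tcp|force: \['
```

```text
tcp_pos: [0.4847, 0.224, 0.201]
force: [-0.2, 0.3, -2.4]
tcp_pos: [0.4847, 0.224, 0.2]
force: [0.7, 1.3, -2.9]
tcp_pos: [0.4846, 0.224, 0.1989]
force: [-0.0, -0.0, -3.1]
tcp_pos: [0.4846, 0.224, 0.1978]
force: [0.2, 0.8, -3.5]
tcp_pos: [0.4847, 0.224, 0.1969]
force: [-0.8, 0.9, -2.0]
```

```bash
python3 -m creep '[[[0,0,0.02,0,-1],[0,0,0,0,-1]]]'|grep -E 'tcp|force: \['; python3 -m creep '[[[0,0,0.02,0,-1],[0,0,0,0,-1]]]'|grep -E 'tcp|force: \['; python3 -m creep '[[[0,0,0.02,0,-1],[0,0,0,0,-1]]]'|grep -E 'tcp|force: \['
```

```text
tcp_pos: [0.4847, 0.2241, 0.196]
force: [0.6, 0.2, -0.3]
tcp_pos: [0.4847, 0.2241, 0.195]
force: [0.0, -0.1, 1.7]
tcp_pos: [0.4848, 0.2241, 0.194]
force: [-0.4, -0.0, 2.8]
```

```bash
python3 -m creep '[[[0,0,0.024,0,-1],[0,0,0,0,-1]]]'|grep -E 'tcp|force: \['; for i in 1; do python3 -m creep '[[[0,0,0,0,-1],[0,0,0,0,-1]]]'|grep -E 'force: \['; python3 -m creep '[[[0,0,0,0,-1],[0,0,0,0,-1]]]'|grep -E 'force: \[';python3 -m creep '[[[0,0,0,0,-1],[0,0,0,0,-1]]]'|grep -E 'force: \['; python3 -m creep '[[[0,0,0,0,-1],[0,0,0,0,-1]]]'|grep -E 'force: \['; done
```

```text
tcp_pos: [0.4848, 0.2241, 0.1928]
force: [0.1, 0.4, 2.7]
force: [-1.2, 1.2, 3.0]
force: [-0.1, 0.1, 2.9]
force: [0.3, -0.6, 2.8]
force: [-0.9, -0.3, 2.7]
```

Net force is about 5.5 N. I add half a millimetre with another hold to be certain, then lift and go to the square.

```bash
python3 -m creep '[[[0,0,0.01,0,-1],[0,0,0,0,-1],[0,0,0,0,-1],[0,0,0,0,-1],[0,0,0,0,-1],[0,0,0,0,-1],[0,0,0,0,-1]]]'|grep -E 'tcp|force: \['; python3 -m creep '[[[0,0,-0.1,0,-1],[0,0,-0.2,0,-1],[0,0,-0.1,0,-1],[-0.1,0.08,0,0,-1],[-0.25,0.19,0,0,-1],[-0.35,0.27,0,0,-1],[-0.35,0.27,0,0,-1],[-0.25,0.19,0,0,-1],[-0.1,0.08,0,0,-1],[-0.04,0.03,0,0,-1],[0,0,0,0,-1],[0,0,0,0,-1],[0,0,0,0,-1]]]'|grep -E 'force: \['; python3 -c "
from h import *
need(.4938,.1335,.194)"; python3 -m creep '[[[0,0,0,0,-1]]]'|grep 'force: \[';python3 -m creep '[[[0,0,0,0,-1]]]'|grep 'force: \['
```

```text
tcp_pos: [0.4847, 0.224, 0.1922]
force: [-0.4, -0.3, 3.7]
force: [-0.7, -0.2, -3.1]
t 18.00 tcp [0.4934 0.134  0.2122] ytool -32.0 tilt 0.0002 need(full-scale) [-0.0051  0.0118  0.3632] F [-0.66 -0.23 -3.13] gap 0.328 ff 39.3 
force: [-0.2, 0.0, -2.3]
force: [0.2, -0.3, -2.4]
```

```bash
python3 -m creep '[[[0,0.01,0.1,0,-1],[0,0,0.15,0,-1],[0,0,0.08,0,-1],[0,0,0.04,0,-1],[0,0,0,0,-1],[0,0,0,0,-1]]]'|grep -E 'tcp|force: \['; python3 -m creep '[[[0,0,0.02,0,-1],[0,0,0,0,-1]]]'|grep -E 'tcp|force: \['; python3 -m creep '[[[0,0,0.02,0,-1],[0,0,0,0,-1]]]'|grep -E 'tcp|force: \['; python3 -m creep '[[[0,0,0.02,0,-1],[0,0,0,0,-1]]]'|grep -E 'tcp|force: \['; python3 -m creep '[[[0,0,0.02,0,-1],[0,0,0,0,-1]]]'|grep -E 'tcp|force: \['
```

```text
tcp_pos: [0.494, 0.1333, 0.1938]
force: [-0.8, -0.4, -2.6]
tcp_pos: [0.494, 0.1333, 0.1928]
force: [-0.3, -0.8, -2.7]
tcp_pos: [0.4939, 0.1333, 0.1917]
force: [0.1, 0.3, -2.4]
tcp_pos: [0.4939, 0.1333, 0.1906]
force: [0.4, -0.4, -2.5]
tcp_pos: [0.4939, 0.1333, 0.1896]
force: [-0.1, -0.0, -2.9]
```

```bash
python3 -m creep '[[[0,0,0.02,0,-1],[0,0,0,0,-1]]]'|grep -E 'tcp|force: \['; python3 -m creep '[[[0,0,0.02,0,-1],[0,0,0,0,-1]]]'|grep -E 'tcp|force: \['
```

```text
tcp_pos: [0.4939, 0.1333, 0.1886]
force: [-0.2, 0.4, -3.1]
tcp_pos: [0.4941, 0.1333, 0.1878]
force: [-0.0, 0.3, 1.0]
```

```bash
python3 -m creep '[[[0,0,0.02,0,-1],[0,0,0,0,-1]]]'|grep -E 'tcp|force: \['; python3 -m creep '[[[0,0,0.02,0,-1],[0,0,0,0,-1]]]'|grep -E 'tcp|force: \['; python3 -m creep '[[[0,0,0.02,0,-1],[0,0,0,0,-1]]]'|grep -E 'tcp|force: \['; python3 -m creep '[[[0,0,0,0,-1],[0,0,0,0,-1]]]'|grep -E 'force: \[';python3 -m creep '[[[0,0,0,0,-1]]]'|grep -E 'force: \['
```

```text
tcp_pos: [0.4941, 0.1333, 0.1868]
force: [-0.6, 0.8, 0.4]
tcp_pos: [0.4941, 0.1333, 0.1858]
force: [-0.6, -0.1, 2.1]
tcp_pos: [0.494, 0.1333, 0.1848]
force: [-1.1, 0.4, 3.2]
force: [-0.3, -0.8, 2.8]
force: [-0.8, 0.2, 2.1]
```

```bash
python3 -m creep '[[[0,0,0.008,0,-1],[0,0,0,0,-1],[0,0,0,0,-1],[0,0,0,0,-1],[0,0,0,0,-1],[0,0,0,0,-1],[0,0,0,0,-1],[0,0,0,0,-1]]]'|grep -E 'tcp|force: \['; python3 -m creep '[[[0,0,-0.1,0,-1],[0,0,-0.25,0,-1],[0,0,-0.3,0,-1],[0,0,-0.3,0,-1],[0,0,-0.2,0,-1],[0,0,-0.09,0,-1],[-0.15,0.15,0,0,-1],[-0.35,0.34,0,0,-1],[-0.45,0.44,0,0,-1],[-0.45,0.44,0,0,-1],[-0.45,0.44,0,0,-1],[-0.45,0.44,0,0,-1],[-0.45,0.44,0,0,-1],[-0.45,0.44,0,0,-1],[-0.35,0.34,0,0,-1],[-0.25,0.22,0,0,-1],[-0.12,0.12,0,0,-1],[0,0,0,0,-1],[0,0,0,0,-1],[0,0,0,0,-1]]]'|grep -E 'force: \['; python3 -c "
from h import *
need(.5517,-.134,.1366,-32)
T=grab('top');S=grab('side')
cv2.imwrite('pics/back.png',cv2.resize(S['img'][120:220,200:320,::-1],None,fx=6,fy=6,interpolation=cv2.INTER_CUBIC))"
```

```text
tcp_pos: [0.494, 0.1333, 0.1844]
force: [-1.0, 0.1, 2.7]
force: [-0.5, -0.5, -2.5]
t 23.70 tcp [ 0.5515 -0.133   0.2464] ytool -32.0 tilt 0.0002 need(full-scale) [-0.0154  0.0145  2.1955] F [-0.51 -0.51 -2.51] gap 0.329 ff 39.3 roll 0.0005
```

View pics/back.png

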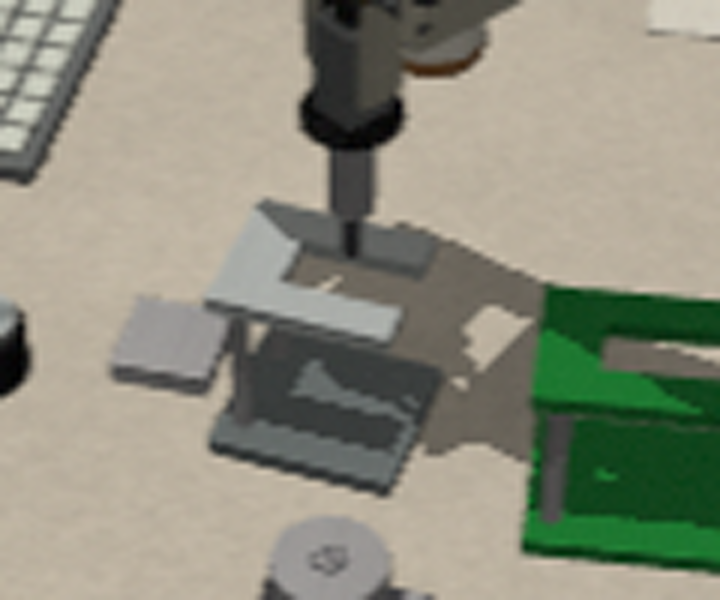

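The probe hangs upright above the fork's slot, with the tip at crop (350,255). I lower it in stages and watch the force.

```bash
python3 -m creep '[[[-0.015,0.014,0.1,0,-1],[0,0,0.2,0,-1],[0,0,0.25,0,-1],[0,0,0.2,0,-1],[0,0,0.1,0,-1],[0,0,0.06,0,-1],[0,0,0.06,0,-1],[0,0,0.06,0,-1],[0,0,0.06,0,-1],[0,0,0.06,0,-1],[0,0,0,0,-1]]]'|grep -E 'tcp|force: \[';python3 -m creep '[[[0,0,0.1,0,-1],[0,0,0.2,0,-1],[0,0,0.2,0,-1],[0,0,0.2,0,-1],[0,0,0.12,0,-1],[0,0,0.06,0,-1],[0,0,0,0,-1],[0,0,0,0,-1]]]'|grep -E 'tcp|force: \['; python3 -c "
from h import *
need(.5517,-.134,.1366,-32)"
```

```text
tcp_pos: [0.5516, -0.1349, 0.1884]
force: [-0.1, 0.2, -2.3]
tcp_pos: [0.552, -0.135, 0.1451]
force: [0.0, 0.3, -2.2]
t 25.70 tcp [ 0.552  -0.135   0.1451] ytool -32.0 tilt 0.0004 need(full-scale) [ 0.0136 -0.0149  0.1694] F [ 0.03  0.27 -2.17] gap 0.324 ff 39.3 roll -0.0001
```

```bash
python3 -m creep '[[[0.013,-0.015,0.03,0,-1],[0,0,0.04,0,-1],[0,0,0.03,0,-1],[0,0,0.02,0,-1],[0,0,0.02,0,-1],[0,0,0,0,-1],[0,0,0,0,-1]]]'|grep -E 'tcp|force: \[';python3 -m creep '[[[0,0,0.01,0,-1],[0,0,0,0,-1]]]'|grep -E 'tcp|force: \[';python3 -m creep '[[[0,0,0.008,0,-1],[0,0,0,0,-1]]]'|grep -E 'tcp|force: \['
```

```text
tcp_pos: [0.5515, -0.134, 0.1378]
force: [-0.2, -0.4, -2.8]
tcp_pos: [0.5515, -0.134, 0.1373]
force: [0.1, 0.0, -3.3]
tcp_pos: [0.5515, -0.1339, 0.1369]
force: [-0.4, -0.5, -2.8]
```

```bash
python3 -m creep '[[[0,0,0.005,0,-1],[0,0,0,0,-1]]]'|grep -E 'tcp|force: \[';python3 -m creep '[[[0,0,0.005,0,-1],[0,0,0,0,-1]]]'|grep -E 'tcp|force: \[';python3 -m creep '[[[0,0,0.005,0,-1],[0,0,0,0,-1]]]'|grep -E 'tcp|force: \['
```

```text
tcp_pos: [0.5515, -0.134, 0.1367]
force: [0.1, -0.8, -2.9]
tcp_pos: [0.5515, -0.134, 0.1366]
force: [-0.3, -0.2, 0.7]
tcp_pos: [0.5515, -0.134, 0.1366]
force: [-2.2, 1.2, 5.0]
```

It is seated at the same height as at pick-up, 0.1366. I ease off 0.3 mm, open, and go up.

```bash
python3 -m creep '[[[0,0,-0.006,0,-1],[0,0,0,0,-1],[0,0,0,0,-0.2],[0,0,0,0,0],[0,0,0,0,0.5],[0,0,0,0,1],[0,0,0,0,1],[0,0,0,0,1],[0,0,0,0,1],[0,0,0,0,1]]]' 10|grep -E 'tcp|force|gap'; python3 -m creep '[[[0,0,-0.05,0,1],[0,0,-0.15,0,1],[0,0,-0.3,0,1],[0,0,-0.4,0,1],[0,0,-0.5,0,1],[0,0,-0.5,0,1],[-0.6,-0.2,0,0,1],[-0.8,-0.3,0,0,1],[-0.8,-0.3,0,0,1],[-0.8,-0.3,0,0,1],[-0.8,-0.3,0,0,1],[-0.6,-0.2,0,0,1],[0,0,0,0,1],[0,0,0,0,1]]]'|grep -E 'tcp|force|gap'
python3 -c "
from h import *
T=grab('top');S=grab('side')
a=cv2.resize(T['img'][90:290,80:420,::-1],(800,470));cv2.imwrite('pics/end.png',cv2.resize(np.hstack([T['img'][:,60:400,::-1],S['img'][:,0:340,::-1]]),(800,452),interpolation=cv2.INTER_AREA))"
```

```text
tcp_pos: [0.5515, -0.134, 0.1365]
force: [-0.0, 0.1, 0.4]
finger_gap: 0.953
finger_force: 0.0
tcp_pos: [0.367, -0.2784, 0.2321]
force: [0.1, 0.3, 0.8]
finger_gap: 1.003
finger_force: 0.0
```

View pics/end.png

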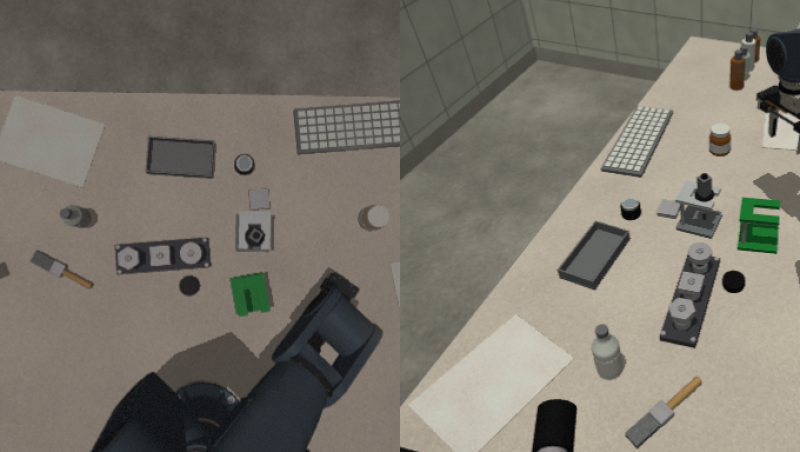

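The probe hangs upright in the aluminium fork, at top half (255,235) and side half (704,190). The bystanders are where they were, and the arm is clear.

```bash
python3 -c "
from workcell import robot
print(robot.job_done())"
```

```text
the job is handed in; nothing more can be done
None
```

I pressed the round, hexagonal and square marks in that order at an estimated 5.5–6 N each, hung the probe back upright in its rest and let go, and handed the job in; no verdict came back.

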